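Open the sample chamber of a bench tester

TASK

Open the sample chamber: press its black release tab with a fingertip so that the sprung lid pops up by itself, then push the lid over backwards until it rests fully open against its stop. Only touch: do not pick anything up, and leave the specimen in the chamber and the things standing around it where they are.

Things in the scene. Friction and masses are not known exactly. Their poses are not given: they have to be found in the camera images.
- chamber: Grey painted metal box bolted to the bench: 120 (its x) by 160 (its y) by 60 mm high, open on top under the lid, walls 6 mm, inner floor 18 mm up, on a flange 180 mm wide and 8 mm thick from x = -135 to +90 mm. Origin: centre of the box's underside, on the bench. Its x axis points from the front (tab, robot side) to the back (hinge), y left, z up; turned by up to 0.45 rad.
- tab_pad (a point): Middle of the top of the black release tab's pad, which sticks out at the chamber's front: 40 mm wide (chamber y), x from -125 to -82 mm, 6 mm thick. At rest this point is at (-108, 0, 42) mm in the chamber's frame; nothing is under the pad where it travels. Behind it a 30 mm wide stalk at x = -84 to -78 mm rises to a hook, top at 72 mm height, that holds the lid's nose down.
- tab (a joint): Tilt of the release tab in rad: 0 at rest, 0.28 fully pressed (pad's middle 11 mm lower). It turns about an axis along chamber y at x = -66, z = 30 mm. The hook lets the lid go at about 0.15 (pad 6 mm down). A spring returns it: about 2 N at first, 5 N at full press on the pad's middle. A press straight down works.
- lid (a joint): Angle of the lid in rad: 0 shut (about 0.01 while latched), 1.9 fully open, leaning back 19 degrees past upright on its stop. Let go, it is lifted by a spring plunger to about 0.3 and stays there. From there it swings freely (100 g, under 3 N at its front edge): it falls back to 0.3, or, pushed well past upright, falls open and stays.
- lid_edge (a point): Middle of the lid's front edge, half-way through its 6 mm thickness, moving with the lid. The plain light grey lid is 124 mm from hinge to front edge and 160 mm wide; a dark steel nose 30 mm wide sticks out 10 mm beyond the edge at its middle. Shut, this point is at (-64, 0, 63) mm in the chamber's frame; sprung up it is about 37 mm higher.
- lid_hinge (a point): Middle of the lid's hinge axis, at (60, 0, 60) mm in the chamber's frame; the axis runs along chamber y.
- specimen_mid (a point): Centre of a loose aluminium spool-shaped test specimen, 36 mm across and 33 mm high, standing on the chamber's floor inside, hidden until the lid is open. To be left alone.
- jar_mid (a point): Centre of an amber glass jar with a white cap, 54 mm across and 85 mm high, standing to the right of the chamber. A bystander.
- weight_mid (a point): Centre of a steel 500 g calibration weight with a knob on top, 44 mm across and 67 mm high, standing to the left of the chamber's front. A bystander.
- cup_mid (a point): Centre of an open steel cup, 60 mm across and 50 mm high, standing to the left of the chamber's back. A bystander.
Not all that is in view belongs to the job. Leave any green or purple look-alike of the part that bears weight_mid alone.

How it is judged:
On the way, in this order (a step that is already met when the one before it is completed fails the run):
1. the release tab is pressed (value of joint tab above 0.06 rad).
2. the lid has sprung up by itself, the robot not touching it (value of joint lid between 0.2 and 0.6 rad and contact force between lid and the arm below 0.3 N and contact force between lid and the fingers below 0.3 N), for 0.1 s.
3. the lid is pushed fully open (value of joint lid above 1.75 rad), for 0.2 s.
At the end, for the whole second after the job is handed in: The lid rests open within 0.15 rad of its stop (angle above 1.75 rad), the tab has sprung back (below 0.05 rad), and the specimen, jar, weight and cup stand upright (within 0.3 rad) within 30 mm of where they began (value of joint lid above 1.75 rad and velocity of joint lid below 0.1 rad/s and value of joint tab below 0.05 rad and distance of each of specimen_mid, jar_mid, weight_mid, cup_mid from where it was at the start of the episode below 0.03 m and angle between each of specimen_mid, jar_mid, weight_mid, cup_mid's own z axis and vertical below 0.3 rad); the robot touches nothing.
It fails at once if the specimen is lifted more than 12 mm, pushed more than 30 mm or tipped (z of specimen_mid in the frame of chamber above 0.0465 m or distance of specimen_mid from where it was at the start of the episode above 0.03 m or angle between specimen_mid's own z axis and vertical above 0.3 rad).
It fails at once if the jar is lifted more than 12 mm, pushed more than 30 mm or tipped (z of jar_mid in the frame of chamber above 0.0545 m or distance of jar_mid from where it was at the start of the episode above 0.03 m or angle between jar_mid's own z axis and vertical above 0.3 rad).
It fails at once if the weight is lifted more than 12 mm, pushed more than 30 mm or tipped (z of weight_mid in the frame of chamber above 0.045 m or distance of weight_mid from where it was at the start of the episode above 0.03 m or angle between weight_mid's own z axis and vertical above 0.3 rad).
It fails at once if the cup is lifted more than 12 mm, pushed more than 30 mm or tipped (z of cup_mid in the frame of chamber above 0.037 m or distance of cup_mid from where it was at the start of the episode above 0.03 m or angle between cup_mid's own z axis and vertical above 0.3 rad).
It also fails if it takes over 42 s, if anything falls off the work surface, if the arm or the gripper's body presses on something with over 40 N, if the wrist force passes 120 N, or if a joint passes its speed limit or range.

ROBOT

A 7-joint arm with a two-finger parallel gripper is mounted at the origin on the work surface. World frame = base frame: x ahead of the robot, y to its left, z up, the work surface at z = 0. Lengths are in m, angles in rad, forces in N, time in s.
With the tool pointing down it reaches from about 0.4 to 0.85 m from the base axis. Payload 10.4 kg.
Tool frame: the origin (TCP) lies at the very end of the fingers, on their centre line; the grasp point (between the pads) lies 19 mm behind it (manip.grip_point_offset is the distance from the TCP to the grasp point, in m); z points along the fingers, y is the line along which they close (so a half turn about z gives the same grasp; the last joint's range is limited). The gripper opens to 85 mm and grips with 20 to 120 N. Pads are 22 mm wide; open, the fingers measure 114 mm over their backs; the gripper's body (76 mm by 85 mm) begins 54 mm behind the grasp point. The pads swing forward as they close: fully open they stand 13 mm farther back than shut.
Start: joints at [-1.158, 0.332, -0.065, 1.46, 0.022, 1.35, -0.088], TCP at [0.264, 0.567, 0.231] pointing down, gripper open.
Joint ranges: [-2.6, 2.6], [-0.5, 2.12], [-1.47, 1.34], [0.16, 2.42], [-1.27, 4.41], [0.06, 2.06], [-2.6, 2.6]. Speed limits (rad/s): [2.22, 2.22, 2.79, 2.79, 3.14, 3.14, 3.14].

INTERFACE

Orientations are given as a unit quaternion [x, y, z, w].
In Python, from workcell import manip gives the robot as it stands. The module is installed in compiled form; this text tells all that it offers.
- The arm moves only by the shell command python3 -m inch 'ROWS' [OPENING] [FORCE]. ROWS is JSON, a list of rows, each a list of 2 entries, a list of its own where there are three numbers: the shift along the tool's x, y, z each as a share of 0.08 m, from -1 to 1, then the turn, a rotation vector about the tool's x, y, z each as a share of 45 degrees, from -1 to 1. A call has exactly 10 rows; each row is the pose to reach, as a shift and turn from the pose commanded when the call began, along the tool's axes at that moment; what a row does not reach only later rows make up. A row lasts 1/10 s, in which the tool goes at most 50 mm and 8.59 degrees, less where a joint would pass 70% of its speed; a pose out of reach is approached as far as the arm can. A call with a number of a shift or a turn outside -1 to 1 is refused whole. A call with a gripper value outside its range is refused whole. OPENING is the opening, from 0 (shut) to 1 (fully open), set as the call begins (- or left out, the last holds). The fingers move at their own pace and stop on an object; FORCE is the grip in N (left out, the last holds). Time passes only in rows, so rows that repeat a pose let the fingers close, or fill a call up. It gives the time, the measured TCP pose, the force, the opening and the grip force at its end, in the units of the state.
- manip.get_obs(): the state, without advancing time (a new reading comes with each control period).
- manip.camera(name): name is "side" or "top" or "wrist"; returns the picture (384x512x3 uint8, red, green, blue); there is no depth.
- manip.camera_params(name): a dict with "fov_y" (degrees; the focal length in pixels is half the picture's height over the tangent of half this angle, whatever the lens; pixels are square), "cx", "cy" (the principal point, pixels), "camera_from_world" (4x4, takes a point from world to camera coordinates); the wrist camera has in their place "T_tool_cam" (4x4, takes a point from camera to tool coordinates, whose origin is the TCP and whose axes are the flange's). Camera axes: x right, y up, looking along -z (the intrinsics and any distortion apply to the point x, -y, -z); pixel columns grow to the right and rows downward; lengths in m; the calibration is good to about 2 mm. The wrist camera is an equidistant fisheye: a pixel r from the principal point sees the ray r / f radians off the axis. A picture is of the moment at which its call begins: read the wrist's pose just before it. camera_params takes no time and is no camera call.
- manip.hand_in(): hands the job in; it is judged then, once.
The state is a dict: "clock": time; "joint_pos": joint angles; "joint_velocities": joint speeds; "tau": joint torques, N m; "position": TCP position; "ee_rot": TCP orientation; "ft_force": force on the tool from outside, world axes, zero at the start; "torque": the same for the moment, N m; "grip_width": opening from 0.0 (shut) to 1.0 (fully open); "grasp_force": force on a finger pad.
Only numpy, scipy, OpenCV 4.12 (cv2) and the standard library are available. Lean on these libraries where they do the work, as an engineer would, in place of code of your own. Each camera call takes 0.05 s, during which the arm holds its last target. There are 200 camera calls.

## Working session

There is one attempt and no reset: what is moved stays moved. The work goes in short steps, Python scripts to look and compute and a shell command to move; the robot and the scene stay as the last step left them, time stands still between calls to the robot, and variables do not carry over. Pictures are saved under pics/ and viewed, at most 10 in all, crops included, and the job is handed in when it is done.

```bash
mkdir -p pics
python3 - <<'E'
from workcell import manip
import cv2,numpy as np
np.set_printoptions(precision=4,suppress=True)
for n in ("top","side"):
    cv2.imwrite(f"pics/{n}0.png",cv2.cvtColor(manip.camera(n),cv2.COLOR_RGB2BGR)); print(n,manip.camera_params(n))
o=manip.get_obs();print(o["clock"],o["position"],o["ee_rot"],o["ft_force"])
E
```

```text
top {'fov_y': 51.95240043598748, 'cx': 257.7634179819499, 'cy': 186.14175864449598, 'camera_from_world': array([[ 0.0275, -0.9993, -0.027 ,  0.0617],
       [ 0.9908,  0.0236,  0.1331, -0.5144],
       [-0.1324, -0.0304,  0.9907, -0.9901],
       [ 0.    ,  0.    ,  0.    ,  1.    ]])}
side {'fov_y': 50.85848631268917, 'cx': 255.15531187878537, 'cy': 188.18592266499587, 'camera_from_world': array([[-0.9987, -0.0506, -0.0049,  0.4936],
       [ 0.0258, -0.5882,  0.8083, -0.0424],
       [-0.0438,  0.8071,  0.5888, -0.8646],
       [ 0.    ,  0.    ,  0.    ,  1.    ]])}
0.1 [0.2637 0.5663 0.2306] [ 0.2162  0.9764 -0.0006 -0.0001] [ 0.3488 -0.4587 -0.0716]
```

View pics/top0.png

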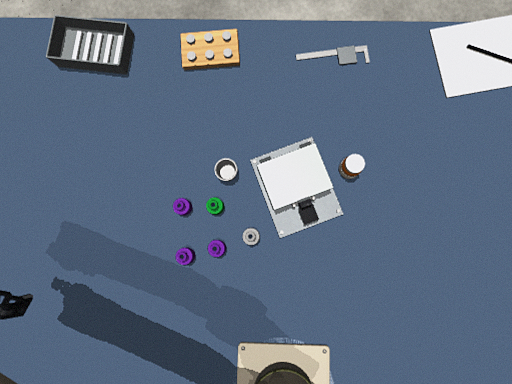

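View pics/side0.png

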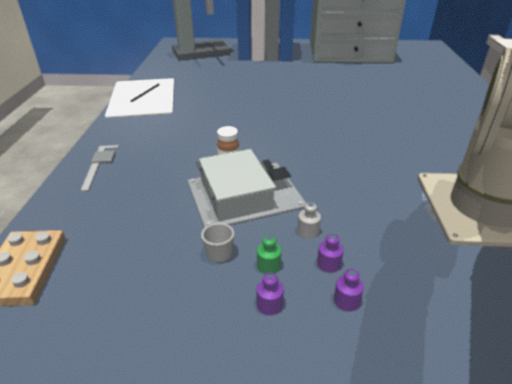

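The top view shows the chamber at about (297,185), the tab at (308,211), the jar at (352,166), the weight at (251,237) and the cup at (227,171). I'll enlarge it to read the corners.

Run:
```python
import cv2
a=cv2.imread("pics/top0.png")[130:245,210:370]
cv2.imwrite("pics/crop.png",cv2.resize(a,None,fx=5,fy=5,interpolation=cv2.INTER_CUBIC))
```

```text
(no output)
```

View pics/crop.png

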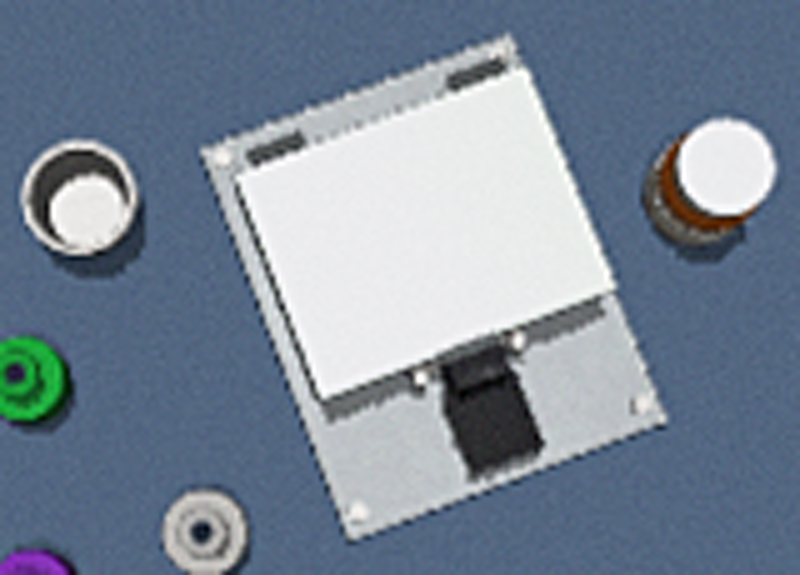

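```bash
cat > h.py <<'E'
import numpy as np,json
from workcell import manip
from scipy.optimize import least_squares
from scipy.spatial.transform import Rotation as R
np.set_printoptions(precision=3,suppress=True)
def proj(P,n="top"):
    c=manip.camera_params(n);T=np.array(c["camera_from_world"]);f=192/np.tan(np.radians(c["fov_y"]/2))
    p=np.c_[P,np.ones(len(P))]@T.T
    return np.c_[c["cx"]+f*p[:,0]/-p[:,2],c["cy"]-f*p[:,1]/-p[:,2]]
def ray(uv,z,n="top"):
    return least_squares(lambda q:(proj(np.array([[q[0],q[1],z]]),n)-uv).ravel(),[.5,0]).x
def W(P,p):
    P=np.atleast_2d(P);c,s=np.cos(p[2]),np.sin(p[2])
    return np.c_[p[0]+c*P[:,0]-s*P[:,1],p[1]+s*P[:,0]+c*P[:,1],P[:,2]]
def go(pc,tilt):
    """chamber-frame target (mm), tilt from down (deg) -> shift/0.08 and turn/45deg in tool axes"""
    p=np.array(json.load(open("pose.json")));o=manip.get_obs()
    R0=R.from_quat(o["ee_rot"]);t=np.radians(tilt)
    z=[np.sin(t),0,-np.cos(t)];x=[-np.cos(t),0,-np.sin(t)]
    M=np.array([x,np.cross(z,x),z]).T
    R1=R.from_euler("z",p[2])*R.from_matrix(M)
    d=W(np.array(pc)/1000,p)[0]-o["position"]
    print("shift",R0.inv().apply(d)/.08,"turn",(R0.inv()*R1).as_rotvec(degrees=True)/45)
def where():
    p=np.array(json.load(open("pose.json")));o=manip.get_obs()
    d=(o["position"]-[p[0],p[1],0]);d=R.from_euler("z",-p[2]).apply(d)
    print("t",o["clock"],"TCP chamber mm",d*1000,"F",o["ft_force"],"q",o["joint_pos"])
E
python3 - <<'E'
from h import *
uv=np.array([[203,155],[513,37],[666,420],[350,541],[322,400],[614,290],[238,178],[525,70]])/5+[210,130]-.4
P=np.array([[90,90,8],[90,-90,8],[-135,-90,8],[-135,90,8],[-64,80,66],[-64,-80,66],[60,80,66],[60,-80,66]])/1000
r=least_squares(lambda p:(proj(W(P,p))-uv).ravel(),[.5,-.05,.35]);p=r.x
print(p,r.fun.reshape(-1,2));json.dump(list(p),open("pose.json","w"))
for n,u,z in [("weight",[202,532],.067),("jar",[726,167],.085),("cup",[80,198],.05)]:
    w=ray(np.array(u)/5+[210,130]-.4,z);print(n,w,R.from_euler("z",-p[2]).apply([*(w-p[:2]),0])*1000)
where();go([-150,0,130],40)
E
```

```text
[ 0.538 -0.018  0.387] [[-0.589 -0.784]
 [-0.338 -0.471]
 [ 0.685  0.733]
 [-0.065  0.795]
 [-0.272  0.722]
 [ 0.962  0.205]
 [-0.876 -0.48 ]
 [ 0.432 -0.867]]
weight [0.383 0.09 ] [-102.826  157.76     0.   ]
jar [ 0.57  -0.165] [ -26.492 -148.859    0.   ]
cup [0.553 0.159] [ 80.307 157.762   0.   ]
t 0.1 TCP chamber mm [-33.885 644.183 230.607] F [ 0.349 -0.459 -0.072] q [-1.158  0.333 -0.065  1.461  0.022  1.35  -0.089]
shift [-4.913 -6.541  1.266] turn [-0.367 -0.838 -1.003]
```

```bash
python3 -m inch '[[[-0.08,-0.1,0],[0,0,0]],[[-0.16,-0.2,0],[0,0,0]],[[-0.24,-0.3,0],[0,0,0]],[[-0.32,-0.4,0],[0,0,0]],[[-0.4,-0.5,0],[0,0,0]],[[-0.48,-0.6,0],[0,0,0]],[[-0.56,-0.7,0],[0,0,0]],[[-0.64,-0.8,0],[0,0,0]],[[-0.72,-0.9,0],[0,0,0]],[[-0.8,-1,0],[0,0,0]]]' 0
python3 -m inch '[[[-0.08,-0.1,0],[0,0,0]],[[-0.16,-0.2,0],[0,0,0]],[[-0.24,-0.3,0],[0,0,0]],[[-0.32,-0.4,0],[0,0,0]],[[-0.4,-0.5,0],[0,0,0]],[[-0.48,-0.6,0],[0,0,0]],[[-0.56,-0.7,0],[0,0,0]],[[-0.64,-0.8,0],[0,0,0]],[[-0.72,-0.9,0],[0,0,0]],[[-0.8,-1,0],[0,0,0]]]'
python3 -m inch '[[[-0.08,-0.1,0],[0,0,0]],[[-0.16,-0.2,0],[0,0,0]],[[-0.24,-0.3,0],[0,0,0]],[[-0.32,-0.4,0],[0,0,0]],[[-0.4,-0.5,0],[0,0,0]],[[-0.48,-0.6,0],[0,0,0]],[[-0.56,-0.7,0],[0,0,0]],[[-0.64,-0.8,0],[0,0,0]],[[-0.72,-0.9,0],[0,0,0]],[[-0.8,-1,0],[0,0,0]]]'
python3 -m inch '[[[-0.08,-0.1,0],[0,0,0]],[[-0.16,-0.2,0],[0,0,0]],[[-0.24,-0.3,0],[0,0,0]],[[-0.32,-0.4,0],[0,0,0]],[[-0.4,-0.5,0],[0,0,0]],[[-0.48,-0.6,0],[0,0,0]],[[-0.56,-0.7,0],[0,0,0]],[[-0.64,-0.8,0],[0,0,0]],[[-0.72,-0.9,0],[0,0,0]],[[-0.8,-1,0],[0,0,0]]]'
python3 -c "
from h import *
where();go([-150,0,180],0);go([-150,0,180],40)"
```

```text
clock: 1.1
position: [0.2883, 0.4662, 0.2313]
ee_rot: [0.216, 0.976, 0.0, 0.0]
ft_force: [-0.0, 0.4, 0.2]
grip_width: -0.003
grasp_force: 0.0
clock: 2.1
position: [0.3125, 0.3667, 0.2314]
ee_rot: [0.216, 0.976, 0.0, 0.0]
ft_force: [1.0, 0.6, 0.6]
grip_width: -0.004
grasp_force: 0.0
clock: 3.1
position: [0.3368, 0.2672, 0.2313]
ee_rot: [0.216, 0.976, 0.0, 0.0]
ft_force: [-0.9, -0.0, 0.2]
grip_width: 0.003
grasp_force: 0.0
clock: 4.1
position: [0.361, 0.1676, 0.2313]
ee_rot: [0.216, 0.976, 0.0, 0.0]
ft_force: [-0.1, 0.3, -0.5]
grip_width: 0.0
grasp_force: 0.0
t 4.1 TCP chamber mm [-94.07  238.246 231.32 ] F [-0.112  0.271 -0.45 ] q [-0.8   -0.196  0.221  2.016  0.044  1.318  0.541]
shift [-1.707 -2.539  0.641] turn [ 0.     0.    -1.047]
shift [-1.707 -2.539  0.641] turn [-0.365 -0.837 -1.003]
```

```bash
python3 -m inch '[[[-0.06,-0.1,0],[0,0,0]],[[-0.12,-0.2,0],[0,0,0]],[[-0.18,-0.3,0],[0,0,0]],[[-0.24,-0.4,0],[0,0,0]],[[-0.3,-0.5,0],[0,0,0]],[[-0.36,-0.6,0],[0,0,0]],[[-0.42,-0.7,0],[0,0,0]],[[-0.48,-0.8,0],[0,0,0]],[[-0.54,-0.9,0],[0,0,0]],[[-0.6,-1,0],[0,0,0]]]'
python3 -m inch '[[[-0.06,-0.1,0],[0,0,-0.1]],[[-0.12,-0.2,0],[0,0,-0.2]],[[-0.18,-0.3,0],[0,0,-0.3]],[[-0.24,-0.4,0],[0,0,-0.4]],[[-0.3,-0.5,0],[0,0,-0.5]],[[-0.36,-0.6,0],[0,0,-0.6]],[[-0.42,-0.7,0],[0,0,-0.7]],[[-0.48,-0.8,0],[0,0,-0.8]],[[-0.54,-0.9,0],[0,0,-0.9]],[[-0.6,-1,0],[0,0,-1]]]'
python3 -c "
from h import *
where();go([-125,0,150],40)"
```

```text
clock: 5.1
position: [0.3706, 0.0749, 0.2313]
ee_rot: [0.216, 0.976, 0.0, 0.0]
ft_force: [-0.2, 0.9, 0.1]
grip_width: -0.005
grasp_force: 0.0
clock: 6.1
position: [0.3803, -0.0179, 0.2313]
ee_rot: [-0.175, 0.984, 0.0, 0.0]
ft_force: [0.0, 0.0, 0.2]
grip_width: -0.002
grasp_force: 0.0
t 6.1 TCP chamber mm [-146.174   59.136  231.263] F [0.031 0.019 0.16 ] q [-0.774 -0.327  0.582  2.066  0.182  1.356  1.667]
shift [-0.289 -0.73   1.016] turn [-0.015 -0.889 -0.041]
```

```bash
python3 -m inch '[[[-0.05,-0.1,0.1],[0,-0.12,0]],[[-0.1,-0.2,0.2],[0,-0.24,-0.01]],[[-0.15,-0.3,0.3],[0,-0.36,-0.02]],[[-0.2,-0.4,0.4],[0,-0.48,-0.03]],[[-0.25,-0.5,0.5],[0,-0.6,-0.04]],[[-0.29,-0.6,0.6],[0,-0.72,-0.04]],[[-0.29,-0.73,0.7],[0,-0.84,-0.04]],[[-0.29,-0.73,0.8],[-0.01,-0.89,-0.04]],[[-0.29,-0.73,0.8],[-0.01,-0.89,-0.04]],[[-0.29,-0.73,0.8],[-0.01,-0.89,-0.04]]]'
python3 - <<'E'
from h import *
import cv2
where();go([-112,0,60],40)
cv2.imwrite("pics/wrist1.png",cv2.cvtColor(manip.camera("wrist"),cv2.COLOR_RGB2BGR))
print(manip.camera_params("wrist"))
E
```

```text
clock: 7.1
position: [0.4398, -0.0755, 0.1862]
ee_rot: [-0.182, 0.925, 0.069, 0.325]
ft_force: [-0.0, 0.5, 0.6]
grip_width: -0.001
grasp_force: 0.0
t 7.1 TCP chamber mm [-112.802  -16.664  186.227] F [-0.002  0.547  0.605] q [-0.287 -0.499  0.588  2.416 -0.269  0.637  2.451]
shift [0.983 0.193 1.237] turn [ 0.014 -0.025 -0.002]
{'fov_y': 65.70646984690485, 'cx': 260.58490197111263, 'cy': 193.02222362219766, 'T_tool_cam': array([[-0.   ,  0.961,  0.276,  0.072],
       [ 1.   ,  0.   , -0.   , -0.001],
       [-0.   ,  0.276, -0.961, -0.142],
       [ 0.   ,  0.   ,  0.   ,  1.   ]])}
```

View pics/wrist1.png

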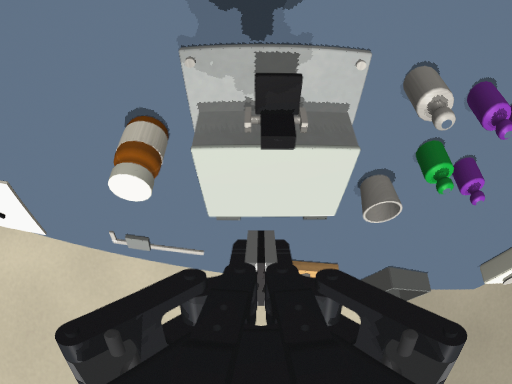

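The wrist view shows the tab pad between (256,74) and (301,74) at its front edge, and the lid's front edge from (194,146) to (357,147). The arm is at its j2 and j4 limits, so I'll use less tilt for the press and check the pose against this view.

Run:
```python
from h import *
o=manip.get_obs();c=manip.camera_params("wrist");p=np.array(json.load(open("pose.json")))
T=np.eye(4);T[:3,:3]=R.from_quat(o["ee_rot"]).as_matrix();T[:3,3]=o["position"]
C=np.linalg.inv(T@np.array(c["T_tool_cam"]));f=192/np.tan(np.radians(c["fov_y"]/2))
P=np.array([[-125,-20,42],[-125,20,42],[-64,-80,66],[-64,80,66],[60,-80,66],[60,80,66]])/1000
q=(np.c_[W(P,p),np.ones(6)]@C.T)[:,:3]*[1,-1,-1]
th=np.arctan2(np.hypot(q[:,0],q[:,1]),q[:,2]);u=q[:,:2]/np.hypot(q[:,0],q[:,1])[:,None]*(f*th)[:,None]+[c["cx"],c["cy"]]
print(u)
where();go([-115,0,90],20);go([-113,0,60],20)
```

```text
[[255.916  75.556]
 [304.774  76.41 ]
 [190.477 148.699]
 [362.899 149.263]
 [208.573 217.809]
 [335.83  216.914]]
t 7.15 TCP chamber mm [-112.596  -16.396  186.35 ] F [ 0.913 -0.039 -0.372] q [-0.287 -0.499  0.587  2.416 -0.269  0.637  2.452]
shift [0.779 0.194 0.921] turn [0.014 0.419 0.001]
shift [0.995 0.19  1.229] turn [0.014 0.419 0.001]
```

```bash
python3 -m inch '[[[0.08,0.02,0.09],[0,0.1,0]],[[0.16,0.04,0.18],[0,0.2,0]],[[0.24,0.06,0.27],[0,0.3,0]],[[0.32,0.08,0.36],[0,0.4,0]],[[0.4,0.1,0.45],[0.01,0.42,0]],[[0.48,0.12,0.54],[0.01,0.42,0]],[[0.56,0.14,0.63],[0.01,0.42,0]],[[0.64,0.16,0.72],[0.01,0.42,0]],[[0.72,0.18,0.82],[0.01,0.42,0]],[[0.78,0.19,0.92],[0.01,0.42,0]]]'
python3 -c "
from h import *
where();go([-113,0,55],20);go([-113,0,32],20)"
```

```text
clock: 8.15
position: [0.4314, -0.062, 0.0892]
ee_rot: [-0.189, 0.966, 0.035, 0.171]
ft_force: [0.9, 0.2, 0.4]
grip_width: -0.001
grasp_force: 0.0
t 8.15 TCP chamber mm [-115.435   -0.967   89.172] F [0.884 0.212 0.364] q [-0.265 -0.172  0.43   2.355 -0.187  0.654  2.26 ]
shift [0.118 0.011 0.412] turn [ 0.004  0.001 -0.   ]
shift [0.216 0.01  0.682] turn [ 0.004  0.001 -0.   ]
```

```bash
python3 -m inch '[[[0.015,0,0.1],[0,0,0]],[[0.03,0,0.2],[0,0,0]],[[0.045,0,0.3],[0,0,0]],[[0.06,0,0.4],[0,0,0]],[[0.075,0.01,0.48],[0,0,0]],[[0.085,0.01,0.54],[0,0,0]],[[0.095,0.01,0.6],[0,0,0]],[[0.11,0.01,0.68],[0,0,0]],[[0.11,0.01,0.68],[0,0,0]],[[0.11,0.01,0.68],[0,0,0]]]'
python3 - <<'E'
from h import *
import cv2
where()
cv2.imwrite("pics/side1.png",cv2.resize(cv2.cvtColor(manip.camera("side"),cv2.COLOR_RGB2BGR)[90:270,150:390],None,fx=3,fy=3))
E
```

```text
clock: 9.15
position: [0.4411, -0.0574, 0.0359]
ee_rot: [-0.189, 0.966, 0.035, 0.17]
ft_force: [-2.1, -1.5, 3.1]
grip_width: -0.001
grasp_force: 1.9
t 9.15 TCP chamber mm [-104.708   -0.33    35.925] F [-2.108 -1.482  3.125] q [-0.301 -0.024  0.473  2.382 -0.362  0.511  2.424]
```

View pics/side1.png

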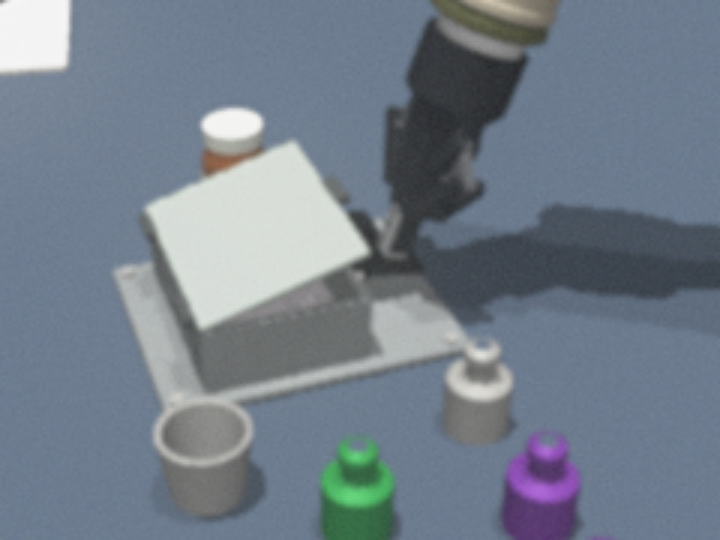

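The lid has sprung up, with its front edge running from (205,325) to (368,255). The finger is clear of it, so I'll back off to the right of the nose.

```bash
python3 -c "
from h import *
go([-110,0,60],25);go([-110,-35,80],32)"
```

```text
shift [-0.04   0.005 -0.304] turn [ 0.003 -0.11   0.   ]
shift [-0.126 -0.432 -0.54 ] turn [ 0.003 -0.266 -0.   ]
```

```bash
python3 -m inch '[[[-0.01,0,-0.1],[0,-0.03,0]],[[-0.03,0,-0.2],[0,-0.07,0]],[[-0.04,0,-0.3],[0,-0.11,0]],[[-0.07,-0.1,-0.38],[0,-0.16,0]],[[-0.1,-0.2,-0.46],[0,-0.2,0]],[[-0.12,-0.3,-0.54],[0,-0.26,0]],[[-0.13,-0.4,-0.54],[0,-0.27,0]],[[-0.13,-0.43,-0.54],[0,-0.27,0]],[[-0.13,-0.43,-0.54],[0,-0.27,0]],[[-0.13,-0.43,-0.54],[0,-0.27,0]]]'
python3 -c "
from h import *
where();go([-85,-35,78],38);go([-53,-35,78],38)"
```

```text
clock: 10.2
position: [0.4575, -0.0943, 0.0846]
ee_rot: [-0.186, 0.943, 0.057, 0.268]
ft_force: [0.1, -0.7, 0.6]
grip_width: 0.003
grasp_force: 0.0
t 10.2 TCP chamber mm [-103.437  -40.759   84.628] F [ 0.091 -0.683  0.624] q [-0.685 -0.267  1.029  2.416 -0.335  0.481  2.602]
shift [-0.152  0.07   0.193] turn [ 0.013 -0.137 -0.   ]
shift [-0.492  0.068  0.404] turn [ 0.013 -0.137 -0.   ]
```

```bash
python3 -m inch '[[[-0.02,0,0.02],[0,0,0.05]],[[-0.04,0.01,0.04],[0,0,0.1]],[[-0.06,0.02,0.06],[0,-0.02,0.15]],[[-0.08,0.03,0.08],[0,-0.04,0.2]],[[-0.1,0.03,0.1],[0,-0.06,0.25]],[[-0.12,0.04,0.12],[0,-0.08,0.3]],[[-0.14,0.05,0.14],[0,-0.1,0.35]],[[-0.15,0.06,0.17],[0,-0.12,0.4]],[[-0.15,0.07,0.19],[0,-0.13,0.45]],[[-0.15,0.07,0.19],[0,-0.13,0.5]]]'
cat >> h.py <<'E'
def sh(pc):
    p=np.array(json.load(open("pose.json")));o=manip.get_obs()
    print(pc,R.from_quat(o["ee_rot"]).inv().apply(W(np.array(pc)/1000,p)[0]-o["position"])/.08)
    
def tz():
    p=np.array(json.load(open("pose.json")));o=manip.get_obs()
    print("tool axes in chamber\n",(R.from_euler("z",-p[2])*R.from_quat(o["ee_rot"])).as_matrix())
E
python3 -c "
from h import *
where();tz();sh([-53,-35,78]);sh([-53,-35,100]);"
```

```text
clock: 11.2
position: [0.4863, -0.0896, 0.0865]
ee_rot: [0.005, 0.949, 0.12, 0.291]
ft_force: [-0.6, 1.0, 0.4]
grip_width: -0.0
grasp_force: 0.0
t 11.2 TCP chamber mm [-75.068 -47.24   86.475] F [-0.561  1.04   0.401] q [-0.669 -0.156  1.043  2.415 -0.765  0.445  2.601]
tool axes in chamber
 [[-0.739  0.31   0.598]
 [ 0.387  0.922 -0.   ]
 [-0.551  0.231 -0.802]]
[-53, -35, 78] [-0.086  0.202  0.25 ]
[-53, -35, 100] [-0.238  0.266  0.029]
```

```bash
python3 -m inch '[[[0.02,0,0.05],[0,0,0]],[[0.04,0,0.08],[0,0,0.02]],[[0.04,0.02,0.1],[0,0,0.05]],[[0.03,0.05,0.13],[0,0,0.08]],[[0.01,0.08,0.16],[0,0,0.1]],[[-0.02,0.11,0.19],[0,0,0.13]],[[-0.05,0.14,0.22],[0,0,0.15]],[[-0.08,0.17,0.24],[0,0,0.15]],[[-0.09,0.19,0.25],[0,0,0.15]],[[-0.09,0.2,0.25],[0,0,0.15]]]'
python3 - <<'E'
from h import *
import cv2
where();tz();sh([-40,-35,110]);sh([-10,-35,150])
cv2.imwrite("pics/side2.png",cv2.resize(cv2.cvtColor(manip.camera("side"),cv2.COLOR_RGB2BGR)[90:270,150:390],None,fx=3,fy=3))
E
```

```text
clock: 12.2
position: [0.502, -0.0706, 0.0781]
ee_rot: [0.059, 0.947, 0.136, 0.284]
ft_force: [-0.2, -1.1, -0.4]
grip_width: 0.005
grasp_force: 0.3
t 12.2 TCP chamber mm [-53.278 -35.562  78.136] F [-0.242 -1.064 -0.399] q [-0.736 -0.082  1.06   2.409 -0.92   0.429  2.572]
tool axes in chamber
 [[-0.699  0.393  0.598]
 [ 0.49   0.872 -0.001]
 [-0.521  0.292 -0.802]]
[-40, -35, 110] [-0.32   0.188 -0.22 ]
[-10, -35, 150] [-0.843  0.481 -0.397]
```

View pics/side2.png

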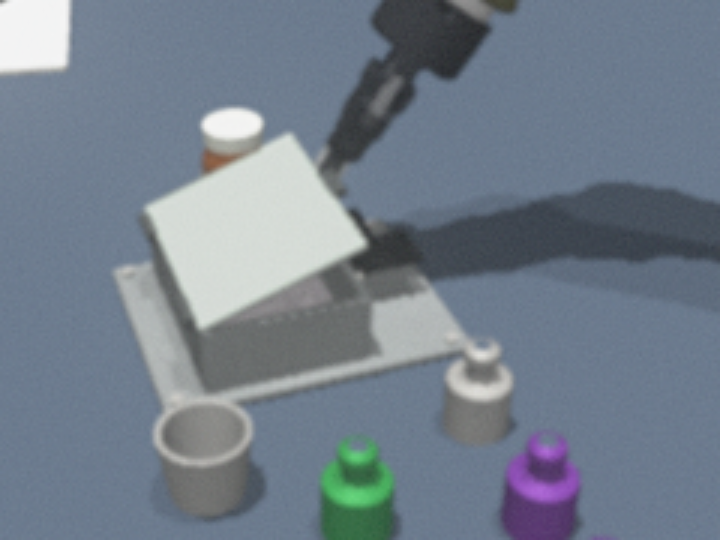

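The finger is under the raised front edge at about (330,170). I'll push the lid along its arc.

```bash
python3 -m inch '[[[-0.08,0.04,-0.06],[0,0,0]],[[-0.16,0.09,-0.12],[0,0,0]],[[-0.24,0.13,-0.19],[0,0,0]],[[-0.31,0.18,-0.25],[0,0,0]],[[-0.39,0.22,-0.27],[0,0,0]],[[-0.47,0.27,-0.29],[0,0,0]],[[-0.55,0.31,-0.31],[0,0,0]],[[-0.63,0.36,-0.32],[0,0,0]],[[-0.7,0.4,-0.33],[0,0,0]],[[-0.7,0.4,-0.33],[0,0,0]]]'
python3 -c "
from h import *
where();tz();sh([15,-35,146]);sh([44,-35,153]);sh([72,-35,151])"
```

```text
clock: 13.25
position: [0.5357, -0.0565, 0.1385]
ee_rot: [0.059, 0.947, 0.136, 0.284]
ft_force: [0.3, -0.7, 0.6]
grip_width: -0.002
grasp_force: 0.1
t 13.25 TCP chamber mm [-16.732 -35.181 138.451] F [ 0.278 -0.705  0.621] q [-0.588 -0.149  0.811  2.301 -0.576  0.478  2.146]
tool axes in chamber
 [[-0.699  0.392  0.598]
 [ 0.489  0.872 -0.001]
 [-0.522  0.292 -0.801]]
[15, -35, 146] [-0.325  0.185  0.162]
[44, -35, 153] [-0.624  0.353  0.308]
[72, -35, 151] [-0.856  0.483  0.538]
```

```bash
python3 -m inch '[[[-0.11,0.06,0.05],[0,0,0]],[[-0.22,0.12,0.11],[0,0,0]],[[-0.32,0.18,0.16],[0,0,0]],[[-0.42,0.24,0.21],[0,0,0]],[[-0.52,0.3,0.26],[0,0,0]],[[-0.62,0.35,0.31],[0,0,0]],[[-0.7,0.4,0.38],[0,0,0]],[[-0.78,0.44,0.46],[0,0,0]],[[-0.86,0.48,0.54],[0,0,0]],[[-0.86,0.48,0.54],[0,0,0]]]'
python3 - <<'E'
from h import *
import cv2
where();sh([20,-35,180]);sh([0,-35,200])
cv2.imwrite("pics/side3.png",cv2.resize(cv2.cvtColor(manip.camera("side"),cv2.COLOR_RGB2BGR)[60:270,130:410],None,fx=2.5,fy=2.5))
E
```

```text
clock: 14.25
position: [0.6184, -0.0227, 0.15]
ee_rot: [0.059, 0.947, 0.136, 0.284]
ft_force: [-0.0, 0.2, 0.3]
grip_width: -0.002
grasp_force: 0.0
t 14.25 TCP chamber mm [ 72.541 -35.068 150.043] F [-0.003  0.201  0.295] q [-0.656  0.073  0.818  2.134 -0.792  0.519  2.206]
[20, -35, 180] [ 0.265 -0.148 -0.693]
[0, -35, 200] [ 0.309 -0.173 -1.042]
```

View pics/side3.png

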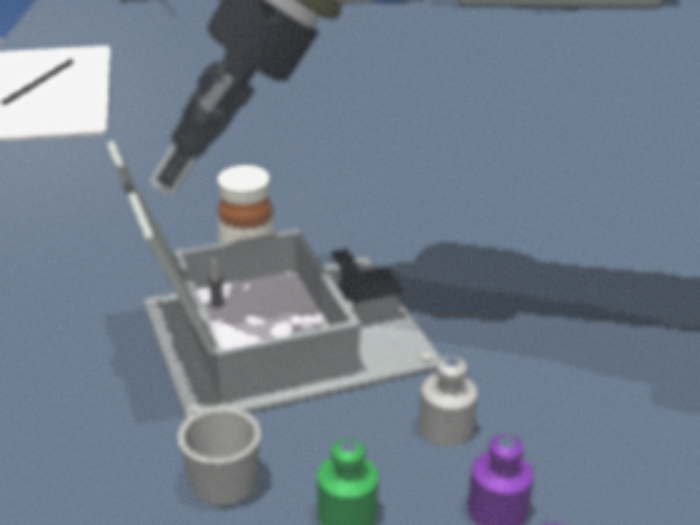

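The lid leans back open, from (210,340) up to (112,145), with the finger clear of it. I'll withdraw and check.

```bash
python3 -m inch '[[[0.04,-0.02,-0.1],[0,0,0]],[[0.08,-0.04,-0.2],[0,0,0]],[[0.12,-0.06,-0.3],[0,0,0]],[[0.16,-0.09,-0.4],[0,0,0]],[[0.2,-0.11,-0.5],[0,0,0]],[[0.24,-0.13,-0.6],[0,0,0]],[[0.26,-0.15,-0.7],[0,0,0]],[[0.28,-0.16,-0.8],[0,0,0]],[[0.28,-0.16,-0.8],[0,0,0]],[[0.28,-0.16,-0.8],[0,0,0]]]'
python3 - <<'E'
from h import *
import cv2
where()
a=manip.camera("side");b=manip.camera("top")
cv2.imwrite("pics/end.png",cv2.cvtColor(np.hstack([cv2.resize(a[60:270,130:410],(400,300)),cv2.resize(b[110:260,180:380],(400,300))]),cv2.COLOR_RGB2BGR))
E
```

```text
clock: 15.3
position: [0.5629, -0.0459, 0.1863]
ee_rot: [0.06, 0.947, 0.137, 0.284]
ft_force: [-0.2, -0.4, -0.6]
grip_width: -0.005
grasp_force: 0.0
t 15.3 TCP chamber mm [ 12.455 -35.645 186.251] F [-0.223 -0.426 -0.568] q [-0.599 -0.172  0.762  2.203 -0.415  0.551  1.932]
```

View pics/end.png

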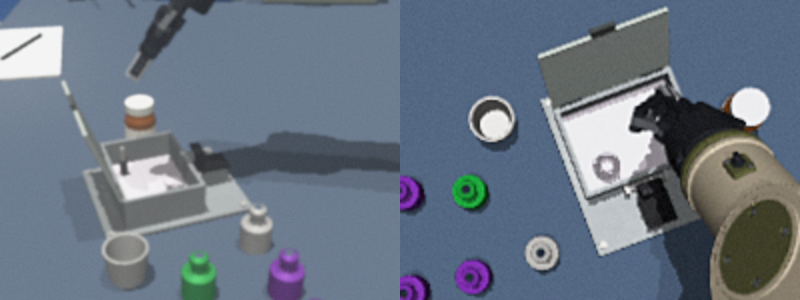

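The lid is fully open, the specimen stands in the chamber at (607,165), the bystanders are in place and the arm is clear of everything.

```bash
python3 -c "
from workcell import manip
print(manip.hand_in())"
```

```text
the job is handed in; nothing more can be done
None
```

I pressed the tab, the lid sprang up by itself, and I pushed it back until it rested open. The last pictures show the specimen, jar, weight and cup standing in place; I handed the job in at about 15 s, but `hand_in` returned no verdict, and joint 7 briefly read 2.602 against its 2.6 rad limit.

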